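# Close the cam levers round the lid of a curing pot

### The arm

A 6-joint arm with a two-finger parallel gripper is mounted at the origin on a cart in front of the work surface, level with it; the furniture and walls round the work are solid. World frame = base frame: x ahead of the robot, y to its left, z up, the work surface at z = 0. Lengths are in m, angles in degrees, forces in N, time in s.
With the tool pointing down it reaches from about 0.35 to 0.875 m from the base axis. Payload 4.2 kg.
Tool frame: the origin (TCP) lies midway between the tips of the shut fingers; the grasp point (between the pads) lies 19 mm behind it; z points along the fingers, y is the line along which they close (so a half turn about z gives the same grasp; the last joint's range is limited). The gripper opens to 87 mm and grips with 3 to 60 N. Pads are 19 mm wide; open, the fingers measure 117 mm over their backs; the gripper's body (75 mm by 190 mm) begins 51 mm behind the grasp point.
Start: joints at [-59.84, 22.042, 0.453, 0, -68.411, -14.817], TCP at [0.165, -0.603, 0.2] pointing down, gripper open.
Joint ranges: [-179.83, 179.83], [-69.29, 118.12], [-61.27, 80.66], [-181.25, 117.63], [-171.15, -9.14], [-177.46, 177.46]. Speed limits (degrees/s): [159.86, 159.86, 180, 180, 180, 180].

### API

Orientations are given as [roll, pitch, yaw] about the fixed x, y, z axes, in that order (R = Rz(yaw) Ry(pitch) Rx(roll)).
In Python, from workcell import env gives the robot as it stands. The module is installed in compiled form; this text tells all that it offers. Calls block until the motion is done:
- env.goto(position, orientation): joint-space move of the TCP to a pose.
- env.move_straight(position, rotation=None, rate=0.15, force_limit=None): straight line of the TCP; rotation=None keeps the orientation; rate is the mean speed in m/s. With force_limit (N) it stops when the force on the tool has changed by that much, and returns True; else False.
- env.set_joints(angles): joint-space move.
- env.gripper_to(opening, grasp_force=None): opening from 0.0 (shut) to 1.0 (fully open); grasp_force is the grip in N (None keeps the last); returns when the fingers have stopped.
- env.dwell(seconds).
- env.inverse_kinematics(position, orientation): joint angles nearest the present ones, or None.
- env.read_state(): the state.
- env.grab_frame(name): name is "scene" or "top" or "wrist"; returns a dict with "image" (480x640x3 uint8, blue, green, red), "fx", "fy", "cx", "cy" (pixels), "D" ([k1, k2, p1, p2, k3] as OpenCV has them; the pictures are not rectified), "position" and "orientation" of the camera in the world. Camera axes: x right, y up, looking along -z (the intrinsics and any distortion apply to the point x, -y, -z); pixel columns grow to the right and rows downward; lengths in m; the calibration is good to about 2 mm. A picture is of the moment at which its call begins. There is no depth.
A pose or a line that the arm cannot do raises env.Unreachable and nothing moves.
- env.close_job(): hands the job in; it is judged then, once.
Trained networks look in a picture, given as the dict that the camera call returned (one of the last four; its "shot" number tells which), for a name from the list of things; names that differ only in an ending like _2 or _b are one class to them, and where a whole thing is asked for, a point or a joint stands for the part that bears it (a point fixed in the world has none). Each returns a list of dicts, best first, with "score" (0 to 1); they miss things now and then, are a little off and sometimes report something else, mostly with a low value. They report only what shows in the picture. A call takes as long as a camera call.
- env.search_frame(picture, thing): "xyz" ([x, y, z] in m, in world coordinates, good to about 4 mm: the middle of the surface that is visible of it).
- env.trace(picture, thing): "mask" (480x640 bool, what is visible of it).
The state is a dict: "clock": time; "joint_positions": joint angles; "qvel": joint speeds; "joint_torque": joint torques, N m; "position": TCP position; "tool_rot": TCP orientation; "force": force on the tool from outside, world axes, zero at the start; "wrist_torque": the same for the moment, N m; "opening": opening from 0.0 (shut) to 1.0 (fully open); "finger_force": force on a finger pad.
Only numpy, scipy, OpenCV 4.12 (cv2) and the standard library are available. Lean on these libraries where they do the work, as an engineer would, in place of code of your own. Each camera call takes 0.05 s, during which the arm holds its last target. There are 200 camera calls.

### The job

The lid lies on the curing pot, but the six red cam levers round it are still open, their arms standing out. Trace the outside of the rim with a fingertip, anticlockwise seen from above, and lightly brush each lever round with it, until all six arms lie along the rim, fully home, with their noses over the lid. Don't press hard, keep your fingers off the lid, and leave the other things alone.

Things in the scene. Friction and masses are not known exactly. Their poses are not given: they have to be found in the camera images.
- pot: round blue pressure pot with a steel flange for curing specimen mounts, fixed on the table. Origin: on the table under its centre; z up. The flange, 202 mm across, has its top 58 mm above the table. Six red cam levers turn on upright pivots that stand 91 mm from the centre, every 60 degrees anticlockwise from the pot's x axis (lever0 there, then lever1 ...).
- pot_lid: clear round lid, 168 mm across, 8 mm thick, lying loose on the flange between the lever pivots, with a brass fitting 28 mm high over all in its middle. Origin: centre of its underside, 58 mm above the table, over the pot's centre.
- lever0 (a joint): cam lever 0, rad: at 0 its red arm points straight out from the pot; grows anticlockwise seen from above to the stop at 1.75, where the arm lies along the rim and the dark nose over the lid. The arm reaches 46 mm from the pivot and is 12 mm wide; it fills heights 67 to 78 mm (screws to 82). It turns under about 2 N at its tip and stays where left; closed, nothing stands out past radius 100 mm.
- lever1 (a joint): cam lever 1, like lever 0, 60 degrees anticlockwise from it
- lever2 (a joint): cam lever 2, like lever 0, 120 degrees anticlockwise from it
- lever3 (a joint): cam lever 3, like lever 0, 180 degrees anticlockwise from it
- lever4 (a joint): cam lever 4, like lever 0, 240 degrees anticlockwise from it
- lever5 (a joint): cam lever 5, like lever 0, 300 degrees anticlockwise from it
- black_specimen: black mounted specimen, 30 mm across, 18 mm high, beside the pot; origin under its centre
- green_specimen: green mounted specimen, 30 mm across, 18 mm high, beside the pot; origin under its centre
- dish: clear dish with metal slices, 61 mm across, 13 mm high, beside the pot; origin under its centre
- dropper_bottle: brown dropper bottle, 34 mm across, 102 mm high, beside the pot; origin under its centre
- loupe: black stand loupe, 36 mm across, 36 mm high; origin under its centre
- steel_tweezers: steel tweezers lying on the table in front of the pot, 127 mm long, 9 mm high; origin under the middle
- pen_a: white pen lying to the right of the pot near the table's front edge, 145 mm long, 9 mm high; origin under the middle

How it is judged:
By the outcome, as a careful person would: the job done as asked, in the order asked, and still so for the second after the job is handed in, with the robot touching nothing.
It also fails if it takes over 59 s, if anything falls off the work surface, if the arm or the gripper's body presses on something with over 40 N, if the wrist force passes 120 N, or if a joint passes its speed limit or range.

## Working session

There is one attempt and no reset: what is moved stays moved. The work goes in short steps, each a Python script; the robot and the scene stay as the last script left them, time stands still between calls to the robot, and variables do not carry over. Pictures are saved under pics/ and viewed, at most 10 in all, crops included, and the job is handed in when it is done.

```bash
mkdir -p pics
python3 - <<'E'
from workcell import env
import cv2,numpy as np
for n in ("top","scene"):
    f=env.grab_frame(n); cv2.imwrite(f"pics/{n}0.png",f["image"])
    print(n,f["position"],f["orientation"],f["fx"],f["cx"],f["cy"],f["D"])
    for t in ["pot","pot_lid"]+[f"lever{i}" for i in range(6)]+["dropper_bottle","loupe","black_specimen","green_specimen","dish"]:
        r=env.search_frame(f,t); print(t,[(np.round(d["xyz"],3).tolist(),round(d["score"],2)) for d in r[:6]])
print(env.read_state())
E
```

```text
top [ 0.33540664 -0.04088177  1.38784398] [  7.78234246  -1.16201296 -90.87714324] 602.3911777360039 320.8017836357979 239.1032791395316 [-0.14295532  0.          0.          0.          0.        ]
pot [([0.548, -0.033, 0.059], 0.93), ([0.368, 0.289, 0.035], 0.3)]
pot_lid [([0.556, -0.04, 0.068], 0.69), ([0.596, -0.129, 0.076], 0.42)]
lever0 [([0.527, 0.131, 0.02], 0.74), ([0.514, 0.062, 0.076], 0.65), ([0.496, -0.113, 0.079], 0.64), ([0.656, -0.051, 0.076], 0.6), ([0.622, 0.043, 0.074], 0.6), ([0.455, -0.029, 0.08], 0.45)]
lever1 [([0.527, 0.131, 0.02], 0.74), ([0.514, 0.062, 0.076], 0.65), ([0.496, -0.113, 0.079], 0.64), ([0.656, -0.051, 0.076], 0.6), ([0.622, 0.043, 0.074], 0.6), ([0.455, -0.029, 0.08], 0.45)]
lever2 [([0.527, 0.131, 0.02], 0.74), ([0.514, 0.062, 0.076], 0.65), ([0.496, -0.113, 0.079], 0.64), ([0.656, -0.051, 0.076], 0.6), ([0.622, 0.043, 0.074], 0.6), ([0.455, -0.029, 0.08], 0.45)]
lever3 [([0.527, 0.131, 0.02], 0.74), ([0.514, 0.062, 0.076], 0.65), ([0.496, -0.113, 0.079], 0.64), ([0.656, -0.051, 0.076], 0.6), ([0.622, 0.043, 0.074], 0.6), ([0.455, -0.029, 0.08
[... 2230 characters left out ...]
 0.64)]
{'clock': 1.4, 'joint_positions': array([-5.98408716e+01,  2.20402684e+01,  4.50195638e-01,  2.28549594e-03,
       -6.84118883e+01, -1.48159217e+01]), 'qvel': array([-0.0026338 , -0.01687962, -0.09755957, -0.00418127,  0.03313487,
       -0.0182333 ]), 'joint_torque': array([-4.24575319e-04, -3.90460324e+01,  1.87619895e+01,  4.22431424e+00,
        1.55079842e-02, -1.53287618e-05]), 'position': array([ 0.16536355, -0.60268527,  0.19955425]), 'tool_rot': array([ 1.79998648e+02, -2.55596916e-03, -1.64655952e+02]), 'force': array([ 0.00864335, -0.43213579,  0.51992285]), 'wrist_torque': array([-0.01151812,  0.01886719,  0.03503582]), 'finger_force': 0.0, 'opening': 0.9986655165143702}
```

```bash
cat > h.py <<'E'
from workcell import env
import cv2,numpy as np
from scipy.spatial.transform import Rotation as R
def cam(f):
    Rw=R.from_euler("xyz",f["orientation"],degrees=True).as_matrix()@np.diag([1,-1,-1])
    K=np.array([[f["fx"],0,f["cx"]],[0,f["fy"],f["cy"]],[0,0,1]]); return Rw,np.array(f["position"]),K,np.array(f["D"],float)
def proj(f,P):
    Rw,p,K,D=cam(f); rv=cv2.Rodrigues(Rw.T)[0]
    return cv2.projectPoints(np.atleast_2d(P).astype(float),rv,-Rw.T@p,K,D)[0][:,0]
def ray(f,px,z):
    Rw,p,K,D=cam(f); u=cv2.undistortPoints(np.array(px,float).reshape(-1,1,2),K,D)[:,0]
    d=np.c_[u,np.ones(len(u))]@Rw.T; return p+d*((z-p[2])/d[:,2])[:,None]
E
python3 - <<'E'
from h import *
f=env.grab_frame("top")
c=np.array([.552,-.035]); u,v=proj(f,[*c,.06])[0]; print(u,v)
im=f["image"]
x0,y0=int(u)-133,int(v)-100
cv2.imwrite("pics/topc.png",cv2.resize(im[y0:y0+200,x0:x0+266],None,fx=3,fy=3,interpolation=cv2.INTER_CUBIC)); print(x0,y0)
# red
hsv=cv2.cvtColor(im,cv2.COLOR_BGR2HSV); m=(((hsv[...,0]<8)|(hsv[...,0]>172))&(hsv[...,1]>130)&(hsv[...,2]>60)).astype(np.uint8)
n,l,s,ce=cv2.connectedComponentsWithStats(m)
pts=[]
for i in range(1,n):
    if s[i,4]>30:
        w=ray(f,np.argwhere(l==i)[:,::-1],.078)[:,:2]; mu=w.mean(0); U,S,V=np.linalg.svd(w-mu,full_matrices=False); e=(w-mu)@V[0]
        print(s[i,4],ce[i].round(),mu.round(4),"dir",np.degrees(np.arctan2(V[0,1],V[0,0])).round(1),np.ptp(e).round(4),np.ptp((w-mu)@V[1]).round(4))
E
```

```text
304.6200778666259 223.53991154229072
171 123
715 [249.  71.] [0.9073 0.0905] dir -87.1 0.374 0.0117
302 [383.  97.] [ 0.8421 -0.2177] dir -61.4 0.06 0.0362
40 [407.  91.] [ 0.8554 -0.2741] dir 108.0 0.0509 0.006
56 [313. 169.] [ 0.6729 -0.0553] dir 174.4 0.0371 0.0075
58 [263. 190.] [0.6267 0.056 ] dir -118.8 0.0382 0.009
60 [354. 200.] [ 0.6007 -0.1458] dir 119.0 0.0374 0.01
59 [257. 241.] [0.5119 0.0698] dir 119.3 0.0372 0.0088
67 [349. 251.] [ 0.487  -0.1306] dir -118.9 0.0383 0.009
63 [302. 272.] [ 0.4425 -0.0284] dir -168.4 0.0382 0.0078
54 [617. 270.] [ 0.434  -0.7458] dir 87.1 0.0252 0.0188
```

View pics/topc.png

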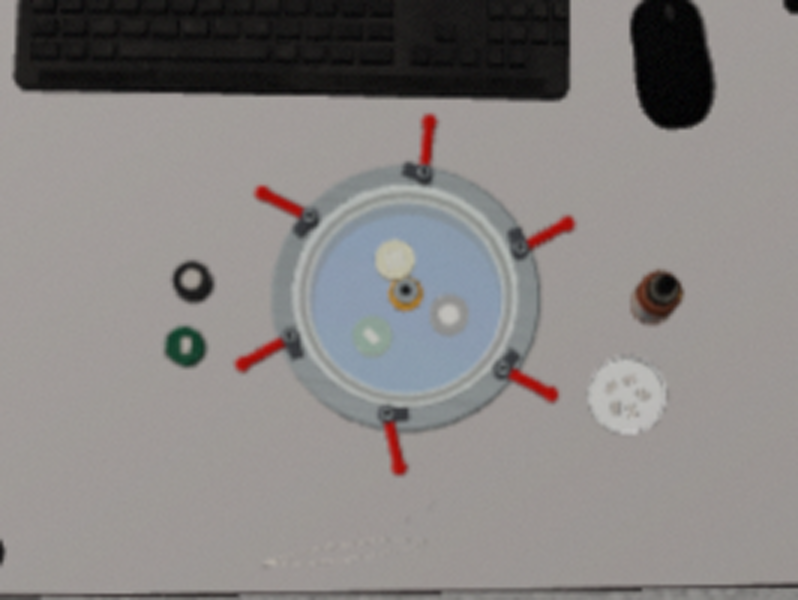

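View pics/scene0.png

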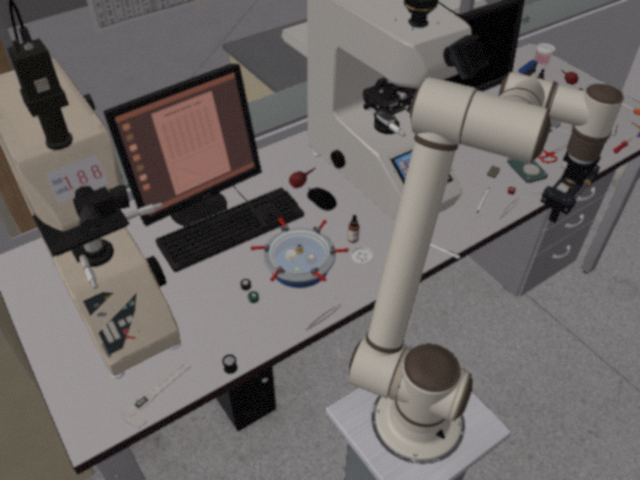

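```bash
cat >> h.py <<'E'
def arms(f):
    im=f["image"]; hsv=cv2.cvtColor(im,cv2.COLOR_BGR2HSV)
    m=(((hsv[...,0]<8)|(hsv[...,0]>172))&(hsv[...,1]>110)&(hsv[...,2]>50)).astype(np.uint8)
    n,l,s,ce=cv2.connectedComponentsWithStats(m); out=[]
    for i in range(1,n):
        if s[i,4]>15:
            w=ray(f,np.argwhere(l==i)[:,::-1],.077)[:,:2]; mu=w.mean(0)
            if np.hypot(*(mu-[.555,-.037]))<.15: out.append((mu,w))
    return sorted(out,key=lambda t:np.arctan2(t[0][1]+.037,t[0][0]-.555))
E
python3 - <<'E'
from h import *
from scipy.optimize import least_squares
for n in ("top","scene"):
    f=env.grab_frame(n); a=arms(f); M=np.array([x[0] for x in a]); print(n,len(a))
    k=np.array([round((np.degrees(np.arctan2(m[1]+.037,m[0]-.555))-np.degrees(np.arctan2(M[0][1]+.037,M[0][0]-.555)))/60) for m in M])
    g=lambda p:(p[:2]+p[2]*np.c_[np.cos(p[3]+k*np.pi/3),np.sin(p[3]+k*np.pi/3)]-M).ravel()
    r=least_squares(g,[.555,-.037,.12,np.arctan2(M[0][1]+.037,M[0][0]-.555)]); print(r.x.round(4),np.degrees(r.x[3]).round(1),(r.fun*1e3).round(1))
    T=env.trace(f,"pot")
    if T:
        h=cv2.convexHull(np.argwhere(T[0]["mask"])[:,::-1].astype(np.int32))[:,0]; w=ray(f,h,.058)[:,:2]
        q=least_squares(lambda p:np.hypot(*(w-p[:2]).T)-p[2],[.555,-.037,.1],loss="soft_l1",f_scale=.002).x; print("flange",q.round(4))
    if n=="top": cv2.imwrite("pics/topfull.png",f["image"])
c=np.array([.555,-.037])
for yaw in (-180,-90,0,90):
    J=[env.inverse_kinematics([c[0]+.135*np.cos(t),c[1]+.135*np.sin(t),.066],[180,0,yaw]) for t in np.arange(0,6.28,.5)]
    print(yaw,[None if j is None else round(j[5]) for j in J])
E
```

```text
top 6
[ 0.557  -0.039   0.1164 -2.2171] -127.0 [-0.3 -1.6  1.3 -0.3 -0.1  2.   0.4 -2.  -0.7 -1.9 -0.6  3.8]
flange [ 0.5603 -0.037   0.1365]
scene 6
[ 0.5571 -0.0371  0.1168 -2.2171] -127.0 [ 0.5 -3.1  1.5  0.8 -3.5  1.5  2.5 -1.4 -0.  -0.2 -1.1  2.4]
flange [ 0.5652 -0.0399  0.1331]
-180 [-100, -106, -112, -116, -118, -116, -110, -100, -93, -89, -89, -92, -97]
-90 [-10, -16, -22, -26, -28, -26, -20, -10, -3, 1, 1, -2, -7]
0 [80, 74, 68, 64, 62, 64, 70, 80, 87, 91, 91, 88, 83]
90 [170, 164, 158, 154, 152, 154, 160, 170, 177, None, None, None, 173]
```

View pics/top0.png

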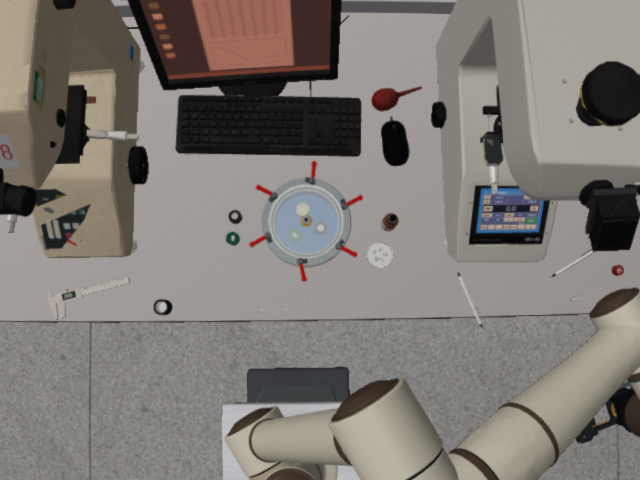

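```bash
cat >> h.py <<'E'
C=np.array([.5565,-.038]); Z=.066; ROT=[180,0,-180]
def rot(a): return np.array([[np.cos(a),-np.sin(a)],[np.sin(a),np.cos(a)]])
def pt(k,th,s=.034,gap=0.):           # TCP xy with finger behind arm k at lever angle th (deg)
    A=np.radians(-127+60*k); t=np.radians(th)
    n=rot(A)@[np.sin(t),-np.cos(t)]; u=rot(A)@[np.cos(t),np.sin(t)]
    h=.0095*abs(n[0])+.015*abs(n[1])
    return C+rot(A)@[.091,0]+s*u+(.006+h+gap)*n
def go(xy,rate=.15,lim=14,z=Z):
    hit=env.move_straight([*xy,z],None,rate,lim); 
    if hit: print("HIT",env.read_state()["force"].round(1),np.round(xy,3))
    return hit
def lever(k):
    for th,r in ((-30,.15),(0,.12),(30,.12),(60,.12),(82,.12)):
        if go(pt(k,th),r): return False
    f0=env.read_state()["force"]
    hit=env.move_straight([*pt(k,100,gap=-.012),Z],None,.04,6.)
    st=env.read_state(); p=st["position"][:2]
    g=min(np.arange(60,130,.5),key=lambda t:np.hypot(*(pt(k,t)-p)))
    print(k,"press",hit,"theta~",g,"dF",(st["force"]-f0).round(1),"err",(p-pt(k,100)).round(4),"t",round(st["clock"],1))
    go(pt(k,95,gap=.006),.1)
    return hit
E
python3 - <<'E'
from h import *
env.gripper_to(0.)
env.goto([.23,-.35,.2],ROT)
env.goto([*pt(0,-35),.16],ROT)
print(env.read_state()["clock"])
go(pt(0,-35)); print(lever(0))
st=env.read_state(); print(st["clock"],st["position"],st["joint_positions"].round(),st["force"].round(1))
f=env.grab_frame("scene"); u,v=proj(f,[*C,.06])[0].astype(int)
cv2.imwrite("pics/s1.png",cv2.resize(f["image"][v-75:v+75,u-100:u+100],None,fx=4,fy=4,interpolation=cv2.INTER_CUBIC))
E
```

```text
5.4917
0 press False theta~ 115.0 dF [-1.2  0.3  0.1] err [0.0053 0.0108] t 8.5
False
8.8333 [ 0.51415523 -0.15479596  0.06608725] [  1.  21. -22.   0. -46. -91.] [ 1.2 -0.4  0.6]
```

View pics/s1.png

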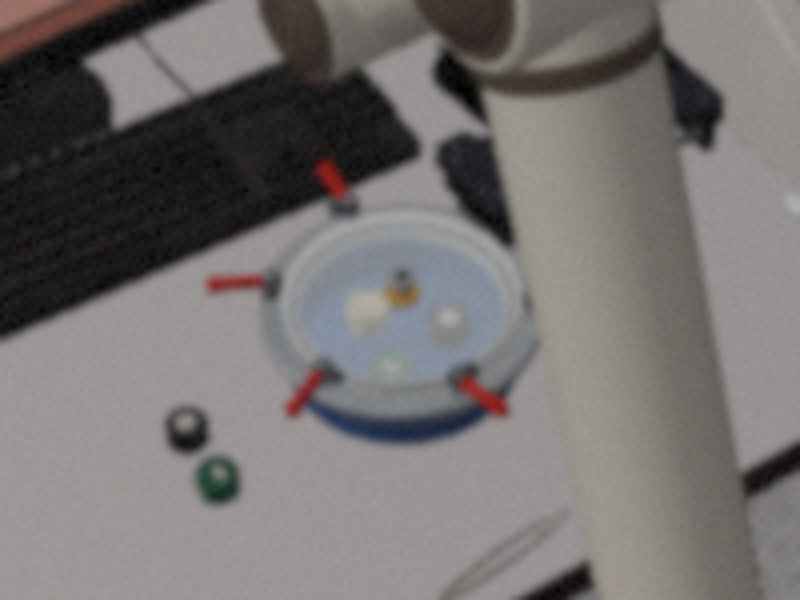

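Run:
```python
from h import *
f=env.grab_frame("top"); u,v=proj(f,[*C,.06])[0].astype(int)
a=cv2.resize(f["image"][v-60:v+60,u-60:u+60],(400,400),interpolation=cv2.INTER_CUBIC)
g=env.grab_frame("wrist"); b=cv2.resize(g["image"],(400,300)); b=cv2.copyMakeBorder(b,0,100,0,0,0)
cv2.imwrite("pics/s2.png",np.hstack([a,b]))
print(u,v,proj(g,[env.read_state()["position"]]))
```

```text
305 221 [[324.43527293 279.45627013]]
```

View pics/s2.png

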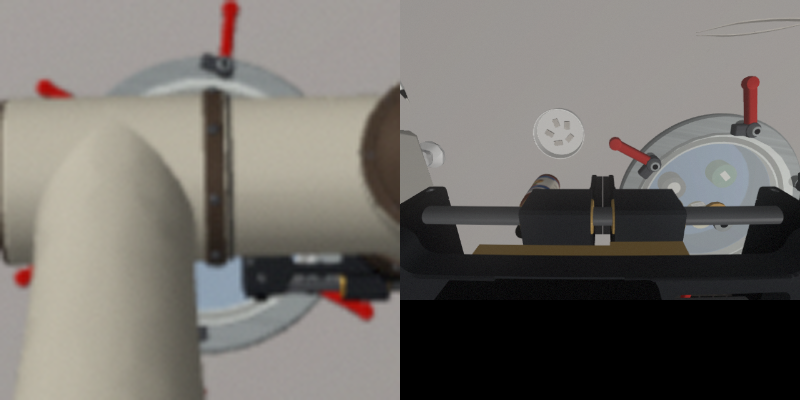

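Run:
```python
from h import *
g=env.grab_frame("wrist")
for mu,w in arms(g):
    U,S,V=np.linalg.svd(w-mu,full_matrices=False); d=V[0]*np.sign(V[0]@(mu-C)); e=(w-mu)@d
    print(len(w),mu.round(4),"dir",np.degrees(np.arctan2(d[1],d[0])).round(1),"ends",(mu+d*e.min()).round(4),(mu+d*e.max()).round(4))
print(env.read_state()["position"],pt(0,0),[pt(0,t).round(3).tolist() for t in(-30,0,30,60,82)])
cv2.imwrite("pics/w1.png",g["image"][150:450,140:540].repeat(2,0).repeat(2,1))
```

```text
1088 [ 0.4867 -0.1312] dir -118.4 ends [ 0.4965 -0.1131] [ 0.4777 -0.1479]
89 [ 0.6657 -0.0569] dir -86.5 ends [ 0.6653 -0.0509] [ 0.6661 -0.0633]
1644 [ 0.4419 -0.0315] dir -167.8 ends [ 0.4623 -0.0271] [ 0.4238 -0.0354]
[ 0.51496682 -0.15394745  0.06608101] [ 0.46321257 -0.12421984] [[0.461, -0.102], [0.463, -0.124], [0.48, -0.142], [0.496, -0.15], [0.509, -0.151]]
```

View pics/w1.png

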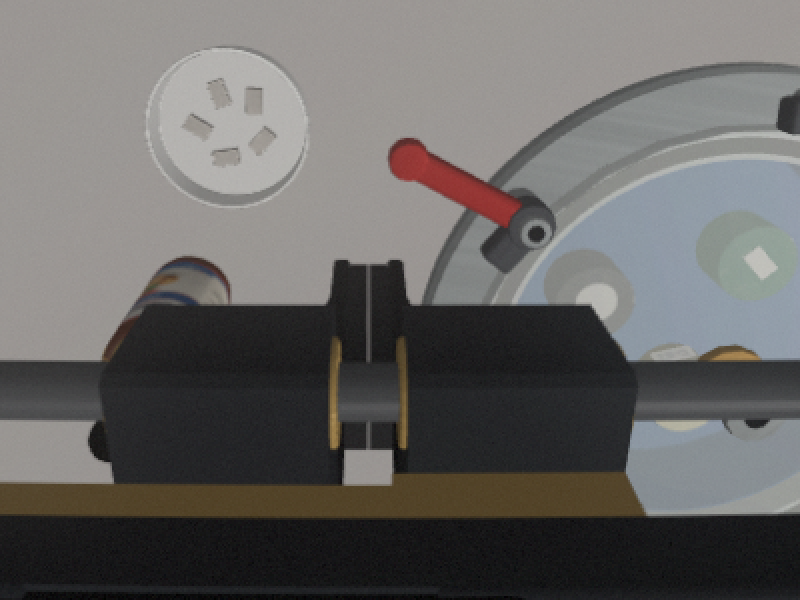

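```bash
cat >> h.py <<'E'
def near_dir(k,g):
    P=C+rot(np.radians(-127+60*k))@[.091,0]; best=None
    for mu,w in arms(g):
        if np.hypot(*(mu-P))<.045 and len(w)>60:
            d=mu-P; return round((np.degrees(np.arctan2(d[1],d[0]))+127-60*k+180)%360-180,1),len(w)
E
python3 - <<'E'
from h import *
g=env.grab_frame("wrist"); print(near_dir(0,g))
p=env.read_state()["position"][:2]
go(p,z=.11); go(pt(0,-20,gap=.01),z=.11,rate=.25); go(pt(0,-20,gap=.01))
for i,th in enumerate((-10,5,20,35,50)):
    hit=go(pt(0,th,s=.028),.12); st=env.read_state(); g=env.grab_frame("wrist")
    print(th,hit,st["position"].round(4),pt(0,th,s=.028).round(4),st["force"].round(1),near_dir(0,g),round(st["clock"],1))
    if i in(1,3): cv2.imwrite(f"pics/w2_{i}.png",g["image"][150:450,140:540])
cv2.imwrite("pics/w2.png",np.hstack([cv2.imread("pics/w2_1.png"),cv2.imread("pics/w2_3.png")]))
E
```

```text
(np.float64(0.8), 1084)
-10 False [ 0.4663 -0.113   0.0667] [ 0.4653 -0.1126] [-0.5 -0.2 -0.1] (np.float64(-4.3), 88) 10.7
5 False [ 0.4682 -0.1229  0.0662] [ 0.4682 -0.1228] [-0.1 -0.5  0.3] (np.float64(-2.8), 133) 11.0
20 False [ 0.4751 -0.1318  0.066 ] [ 0.4749 -0.1318] [-0.3  0.4  0. ] (np.float64(3.5), 145) 11.3
35 False [ 0.4849 -0.138   0.0659] [ 0.4847 -0.1381] [-0.2 -0.6 -0.3] (np.float64(-11.8), 347) 11.6
50 False [ 0.49   -0.1422  0.066 ] [ 0.4899 -0.1421] [-0.1  0.7 -0.3] (np.float64(-1.2), 1012) 11.9
```

View pics/w2.png

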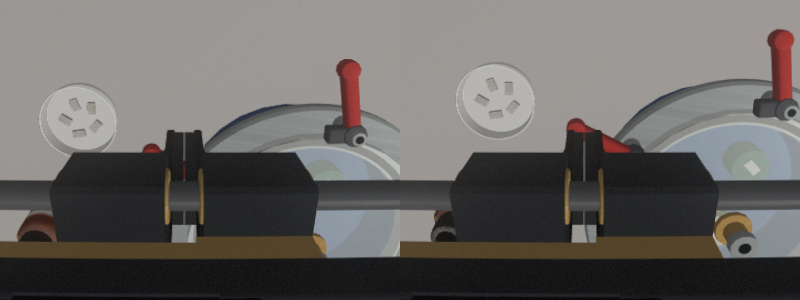

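Run:
```python
from h import *
p=env.read_state()["position"][:2]
go(p,z=.11); go(pt(0,-20,s=.036,gap=.006),z=.11,rate=.25); go(pt(0,-20,s=.036,gap=.006),z=.056)
for i,th in enumerate((0,15,30)):
    hit=go(pt(0,th,s=.036),.12,z=.056); st=env.read_state(); g=env.grab_frame("wrist")
    print(th,hit,st["position"].round(4),st["force"].round(1),st["wrist_torque"].round(2),near_dir(0,g),round(st["opening"],3),round(st["clock"],1))
f=env.grab_frame("top"); print(near_dir(0,f)); u,v=proj(f,[*C,.06])[0].astype(int)
a=cv2.resize(f["image"][v-60:v+60,u-60:u+60],(400,400),interpolation=cv2.INTER_CUBIC)
b=cv2.resize(g["image"][200:400,240:440],(400,400))
cv2.imwrite("pics/w3.png",np.hstack([a,b]))
```

```text
0 False [ 0.4626 -0.1261  0.0567] [ 0.6 -0.6 -0.1] [ 0.01 -0.03  0.07] None 0.005 13.6
15 False [ 0.4695 -0.1363  0.0562] [0.5 0.2 0.2] [-0.04  0.    0.  ] None 0.002 13.9
30 False [ 0.4802 -0.1441  0.0559] [-0.5  0.2  0.7] [0.   0.05 0.01] (np.float64(-7.7), 103) 0.004 14.2
None
```

View pics/w3.png

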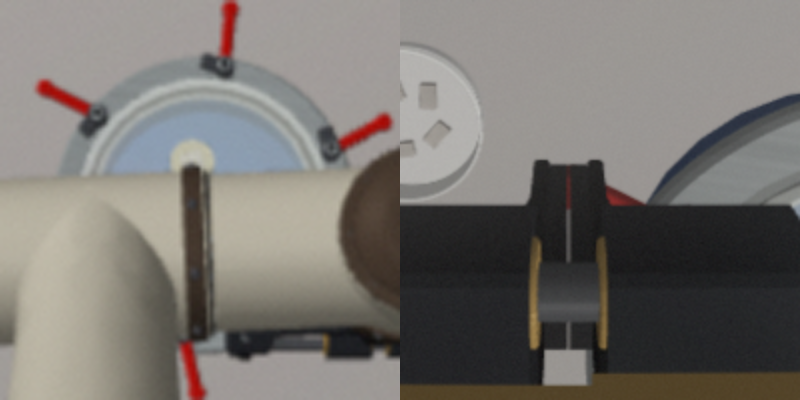

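Run:
```python
from h import *
for i,th in enumerate((50,70,82)):
    hit=go(pt(0,th,s=.036),.12,z=.056); st=env.read_state(); g=env.grab_frame("wrist")
    print(th,hit,st["position"].round(4),st["force"].round(1),round(st["clock"],1))
    for mu,w in arms(g): print("   ",mu.round(4),len(w),w.min(0).round(3),w.max(0).round(3))
cv2.imwrite("pics/w4.png",cv2.resize(g["image"][150:450,140:540],(800,600)))
```

```text
50 False [ 0.4916 -0.1498  0.0559] [ 0.1  0.1 -0.8] 14.6
    [ 0.4855 -0.1312] 1070 [ 0.473 -0.148] [ 0.496 -0.112]
    [ 0.4412 -0.0315] 1657 [ 0.423 -0.042] [ 0.462 -0.022]
70 False [ 0.5027 -0.1528  0.0559] [-0.8 -0.   0.4] 14.9
    [ 0.4862 -0.1312] 1175 [ 0.474 -0.148] [ 0.5   -0.112]
    [ 0.4415 -0.0317] 1788 [ 0.424 -0.042] [ 0.462 -0.022]
82 False [ 0.5109 -0.1525  0.056 ] [-0.1  0.6 -0.3] 15.2
    [ 0.4865 -0.1313] 1210 [ 0.474 -0.148] [ 0.5   -0.112]
    [ 0.6485 -0.0604] 17 [ 0.646 -0.062] [ 0.65  -0.059]
    [ 0.4418 -0.0316] 1852 [ 0.424 -0.042] [ 0.462 -0.022]
```

View pics/w4.png

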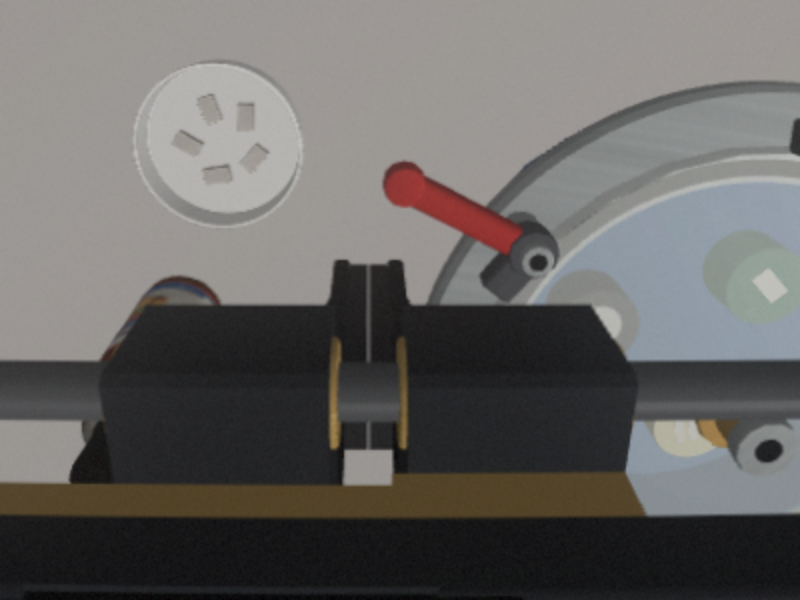

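Run:
```python
from h import *
p=env.read_state()["position"][:2]
go(p,z=.11,rate=.25); t=np.radians(-157); q=C+.104*np.array([np.cos(t),np.sin(t)])
go(q,z=.11,rate=.25); go(q,z=.075)
h=env.move_straight([*q,.034],None,.03,3.); st=env.read_state(); print(h,st["position"].round(4),st["force"].round(1),st["clock"])
g=env.grab_frame("wrist"); print(g["position"],g["orientation"])
go(q,z=.1,rate=.2,lim=None)
```

```text
True [ 0.4607 -0.0787  0.0354] [-0.3  1.1  4.1] 17.7083
[ 0.37731243 -0.07885566  0.22034824] [-1.76908154e+01  3.29232206e-02  9.00585001e+01]
```

```bash
sed -i 's/Z=.066/Z=.041/; s/\.015\*abs/.009*abs/; s/s=.034/s=.031/' h.py
python3 - <<'E'
from h import *
go(pt(0,-25),z=.1,rate=.25); go(pt(0,-25))
for th in (0,30,60,82): go(pt(0,th),.12); print(th,env.read_state()["force"].round(1))
g=env.grab_frame("wrist"); print([(m.round(3),len(w)) for m,w in arms(g)])
hit=env.move_straight([*pt(0,100,gap=-.010),Z],None,.05,5.); st=env.read_state(); p=st["position"][:2]
print(hit,st["force"].round(1),(p-pt(0,100)).round(4),st["clock"])
go(pt(0,95,gap=.008),.1)
g=env.grab_frame("wrist"); cv2.imwrite("pics/w5.png",cv2.resize(g["image"][150:450,140:540],(800,600)))
E
```

```text
0 [-0.2  0.7  0. ]
30 [ 0.1 -0.2 -0.5]
60 [ 0.6 -0.   0.1]
82 [ 0.4 -0.4 -0.4]
[(array([ 0.504, -0.118]), 207), (array([ 0.442, -0.032]), 2231)]
True [-1.3 -2.4  1.8] [-0.0033  0.0038] 20.6
```

View pics/w5.png

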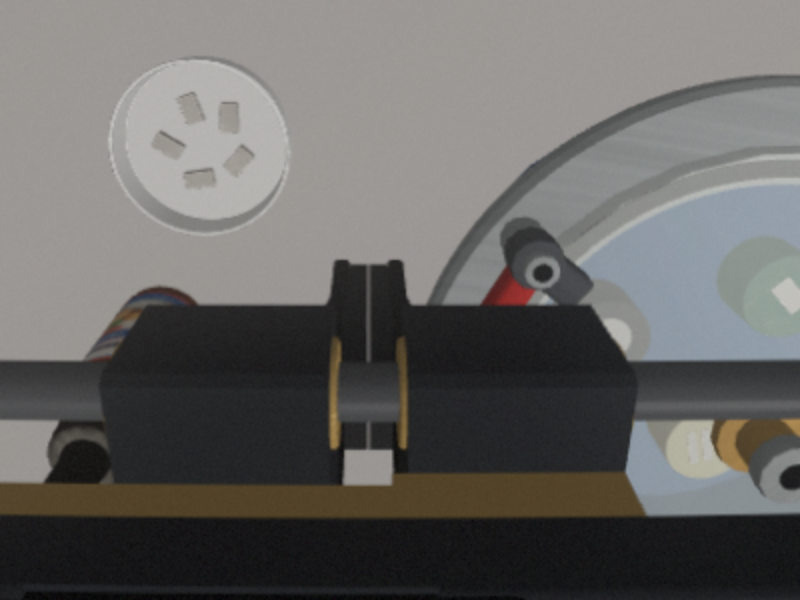

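Lever k=0 has turned: its nose is over the lid at about (575,275) and its arm lies along the rim. That uses up my ten views, so I'll check the rest by numbers.

```bash
cat >> h.py <<'E'
def press(k,lim=5.):
    go(pt(k,82),.12)
    hit=env.move_straight([*pt(k,100,gap=-.010),Z],None,.05,lim); st=env.read_state(); p=st["position"][:2]
    A=np.radians(-127+60*k+10); n=np.array([np.cos(A),np.sin(A)])
    print(k,hit,"F.n",round(st["force"][:2]@n,1),"depth mm",round((pt(k,100)-p)@n*1e3,1),"t",round(st["clock"],1))
    go(pt(k,95,gap=.008),.15)
def sweep(k):
    for th in (-25,0,30,60):
        if go(pt(k,th),.15): raise SystemExit("stopped")
    press(k)
E
python3 - <<'E'
from h import *
for k in range(1,6): sweep(k)
p=env.read_state()["position"][:2]
go(p,z=.13,rate=.25)
f=env.grab_frame("wrist"); g=env.grab_frame("scene")
for x in (f,g):
  print("--")
  for m,w in arms(x):
    d=m-C; U,S,V=np.linalg.svd(w-m,full_matrices=False); a=np.degrees(np.arctan2(d[1],d[0])); v=np.degrees(np.arctan2(V[0,1],V[0,0]))
    print(len(w),"ang",a.round(1),"r",np.hypot(*d).round(4),"axis-from-pivot-radial",((v-(np.floor((a+127)/60)*60-127))%180).round(1))
print(env.read_state()["clock"])
E
```

```text
1 True F.n 4.9 depth mm 1.7 t 22.9
2 True F.n 2.7 depth mm -1.4 t 25.1
3 True F.n 2.8 depth mm -0.0 t 27.2
4 True F.n 5.6 depth mm 1.0 t 29.4
5 True F.n 1.0 depth mm -0.8 t 31.6
--
427 ang -174.6 r 0.0915 axis-from-pivot-radial 93.6
35 ang 139.2 r 0.0957 axis-from-pivot-radial 149.2
--
29 ang -173.4 r 0.0907 axis-from-pivot-radial 99.5
26 ang 8.2 r 0.0894 axis-from-pivot-radial 100.4
25 ang 68.0 r 0.0925 axis-from-pivot-radial 96.2
38 ang 124.8 r 0.0927 axis-from-pivot-radial 98.1
32.4667
```

Run:
```python
from h import *
go(env.read_state()["position"][:2],rate=.2)
for k in range(5,11):
    if k>5: go(pt(k,-25),.2); go(pt(k,30),.2)
    press(k,8.)
p=env.read_state()["position"][:2]
go(p,z=.13,rate=.25); env.goto([.33,-.25,.25],ROT)
print(env.read_state()["clock"])
for n in ("top","scene"):
  x=env.grab_frame(n); print(n)
  for m,w in arms(x):
    d=m-C; U,S,V=np.linalg.svd(w-m,full_matrices=False); a=np.degrees(np.arctan2(d[1],d[0])); v=np.degrees(np.arctan2(V[0,1],V[0,0]))
    print(len(w),"ang",a.round(1),"past pivot",((a+127)%60).round(1),"r",np.hypot(*d).round(4),"axis",((v-(np.floor((a+127)/60)*60-127))%180).round(1))
  print([np.round(r["xyz"],3).tolist() for r in env.search_frame(x,"pot_lid")[:1]])
```

```text
5 True F.n 1.3 depth mm -1.0 t 33.6
6 True F.n 4.4 depth mm 1.6 t 35.4
7 True F.n 5.8 depth mm 2.1 t 37.1
8 True F.n 3.6 depth mm -0.9 t 38.9
9 True F.n 3.3 depth mm 0.2 t 40.6
10 True F.n 9.2 depth mm 1.1 t 42.4
44.4917
top
37 ang -178.8 past pivot 8.2 r 0.0888 axis 102.5
68 ang -112.7 past pivot 14.3 r 0.0893 axis 97.9
67 ang -52.2 past pivot 14.8 r 0.0896 axis 98.6
70 ang 7.3 past pivot 14.3 r 0.0903 axis 98.2
69 ang 66.8 past pivot 13.8 r 0.0903 axis 98.3
67 ang 126.9 past pivot 13.9 r 0.0899 axis 98.1
[[0.556, -0.038, 0.067]]
scene
27 ang -173.2 past pivot 13.8 r 0.091 axis 100.3
21 ang -111.6 past pivot 15.4 r 0.0876 axis 99.2
29 ang -51.5 past pivot 15.5 r 0.0866 axis 97.4
28 ang 8.1 past pivot 15.1 r 0.0893 axis 101.9
25 ang 68.0 past pivot 15.0 r 0.0925 axis 96.2
39 ang 125.0 past pivot 12.0 r 0.0929 axis 97.4
[[0.555, -0.032, 0.067]]
```

```bash
python3 -c "
from h import *
print(env.close_job())"
```

```text
the job is handed in; nothing more can be done
None
```

All six levers measure closed, with their arms along the rim at about 98° and stopping there when re-pressed, and the job is handed in at about 45 s. I checked the other five by measurement only: nose over the lid was seen only on the first. The fingertips sit about 23 mm above the stated TCP, so my first three passes missed that lever. I found this by touching the flange at about 4 N, then traced anticlockwise, with pressing forces of about 9 N at most.

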